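Clamp a spice jar in the ratchet jar holder

TASK

Stand the spice jar upright in the jar holder between its two jaws, then turn the red knob clockwise, click by click, and leave it at the first click at which the jaws hold the jar firmly (a grip of about 6 to 14 N), so that its cap can be unscrewed later with one hand. The glass must not be over-tightened, the ratchet cannot be wound back; leave the other things on the worktop alone.

Things in the scene. Friction and masses are not known exactly. Their poses are not given: they have to be found in the camera images.
- jar_center (a point): centre (half-way up) of the spice jar: clear cylinder 41 mm across and 105 mm tall with a dark brown cap (its top 20 mm, same width) and a red and white label, 0.09 to 0.17 kg; +z is up the jar. It stands on the worktop left of the holder, near the salt shaker
- holder: jar holder fixed to the worktop: grey base plate 270 x 110 x 10 mm, origin at the centre of its underside. Its x axis runs along the plate from the fixed V jaw (at -x) to the red knob (at +x); z up. Everything between and around the jaws stays below 52 mm above the worktop
- nest (a point): where to set the jar's foot: point on top of the base plate, 10 mm above the worktop, on its centre line between the jaws. The opening is 41 mm plus at least 7 mm along the plate. A jar within 4 mm of this point is well placed; the sliding jaw then pushes it home into the V
- v_jaw (a point): apex of the fixed black V jaw (120 degree notch that opens toward the knob), 32 mm above the worktop, for the middle of its adjustment; it is set up to 2.5 mm to either side along the plate, so a seated jar's axis lies 1.5 to 6.5 mm from the nest point toward this end
- knob_grip (a point): point on the knob's vertical axis where to grip it, from above at any yaw: red fluted round knob, 45 mm across, 62 to 92 mm above the worktop (this point at 78 mm). Clockwise seen from above closes the sliding jaw by 12 mm per rad. 15 teeth: a click every 0.419 rad (5 mm of jaw). From the start 2 to 4 clicks bring the jaw to the jar, 1 to 5 more grip it firmly
- ratchet (a point): axis of the steel ratchet wheel under the knob, 39 mm above the worktop, 37 mm in radius. A sprung brass pawl drops behind each tooth and stops the knob if it is turned back; it has surely dropped 0.12 rad past that stop. Let go between clicks, a loaded knob runs back to the last click. Unloaded it takes under 0.1 Nm, most just before a click; just after one the pawl nudges it onward a little
- pad: rubber face of the sliding jaw, 60 mm wide, 18 to 50 mm above the worktop; origin at worktop height under the surface that meets the jar; x as the holder's. It gives 0 to 15 mm softly (0.12 N/mm; length differs each time), then 1.6 N/mm: 8 N of grip per click, felt at the knob as 0.012 Nm per N. Right is the first click that leaves 6 N or more; under 5 N is loose, over 17 N too tight, over 22 N cracks it
- shaker: bystander: salt shaker, 44 mm across, 90 mm tall, origin at its underside
- mug: bystander: green and white mug, 78 mm across plus handle, 101 mm tall, origin at its underside
- garlic_bulb: bystander: garlic bulb, 54 mm across, 53 mm tall, origin at its underside

How it is judged:
By the outcome, as a careful person would: the job done as asked, in the order asked, and still so for the second after the job is handed in, with the robot touching nothing.
It also fails if it takes over 72 s, if anything falls off the work surface, if the arm or the gripper's body presses on something with over 40 N, if the wrist force passes 120 N, or if a joint passes its speed limit or range.

ROBOT

A 6-joint arm with a two-finger parallel gripper is mounted at the origin on a cart in front of the work surface, level with it; the furniture and walls round the work are solid. World frame = base frame: x ahead of the robot, y to its left, z up, the work surface at z = 0. Lengths are in m, angles in degrees, forces in N, time in s.
With the tool pointing down it reaches from about 0.4 to 0.825 m from the base axis. Payload 7 kg.
Tool frame: the origin (TCP) lies at the very end of the fingers, on their centre line; the grasp point (between the pads) lies 19 mm behind it (r.hold_point_z is the distance from the TCP to the grasp point, in m); z points along the fingers, y is the line along which they close (so a half turn about z gives the same grasp; the last joint's range is limited). The gripper opens to 88 mm and grips with 3 to 60 N. Pads are 19 mm wide; open, the fingers measure 130 mm over their backs; the gripper's body (78 mm by 193 mm) begins 47 mm behind the grasp point.
Start: joints at [93.742, 20.546, 0.682, 0, -70.136, -16.507], TCP at [0.149, 0.658, 0.227] pointing down, gripper open.
Joint ranges: [-176.03, 176.03], [-82.01, 121.73], [-58.28, 71.71], [-173.87, 95.51], [-174.79, -0.11], [-173.66, 173.66]. Speed limits (degrees/s): [136.94, 136.94, 172.46, 180, 180, 180].

INTERFACE

Orientations are given as [roll, pitch, yaw] about the fixed x, y, z axes, in that order (R = Rz(yaw) Ry(pitch) Rx(roll)).
In Python, from plant import telemetry, vision, workorder, r gives the robot as it stands.
- The arm moves only by the tool move_arm, never from a script. Its argument "plan" is a list of rows, each a list of 7 numbers: the opening, from -1 (shut) to 1 (fully open), so that 0 is half open, then the shift along the world's x, y, z in m, then the turn, a rotation vector about the world's x, y, z in degrees. In form: [[fingers, dx, dy, dz, ax, ay, az], ...]. A call has 1 to 20 rows; each row shifts and turns the commanded pose from where the row before left it; what a row does not reach is not made up. A row lasts 1/8 s, in which the tool goes at most 62.5 mm and 10.7 degrees, less where a joint would pass 70% of its speed; a pose out of reach is approached as far as the arm can. A call is refused whole if a number of a shift passes 0.0625 or a number of a turn 10.7, either way. A call with a gripper value outside its range is refused whole. The fingers move at their own pace and stop on an object; "force" is the grip in N (left out, the last holds). Time passes only in rows, so rows that do not move let the fingers close. It gives the time, the measured TCP pose, the force, the opening and the grip force at its end, in the units of the state.
- telemetry.get_state(): the state, without advancing time (a new reading comes with each control period).
- vision.capture(name): name is "scene" or "top" or "wrist"; returns a dict with "img" (480x640x3 uint8, red, green, blue), "depth" (480x640 float32, m along the optical axis (not along the pixel's ray), 0 where there is no reading), "intrinsics" (3x3 intrinsics, pixels), "D" ([k1, k2, p1, p2, k3] as OpenCV has them; the pictures are not rectified), "R" (3x3) and "t" (3): a world point X has camera coordinates R X + t. Camera axes: x right, y down, z forward; pixel columns grow to the right and rows downward; lengths in m; the calibration is good to about 2 mm. A picture is of the moment at which its call begins.
- workorder.close_job(): hands the job in; it is judged then, once.
The state is a dict: "time_s": time; "joints": joint angles; "qd": joint speeds; "joint_torque": joint torques, N m; "tcp_pos": TCP position; "eef_rot": TCP orientation; "contact_force": force on the tool from outside, world axes, zero at the start; "moment": the same for the moment, N m; "gripper_width": finger opening in m; "gripper_force": force on a finger pad.
Only numpy, scipy, OpenCV 4.12 (cv2) and the standard library are available. Lean on these libraries where they do the work, as an engineer would, in place of code of your own. Each camera call takes 0.05 s, during which the arm holds its last target. There are 200 camera calls.

## Working session

There is one attempt and no reset: what is moved stays moved. The work goes in short steps, Python scripts to look and compute and a tool call to move; the robot and the scene stay as the last step left them, time stands still between calls to the robot, and variables do not carry over. Pictures are saved under pics/ and viewed, at most 10 in all, crops included, and the job is handed in when it is done.

Besides the shell and the picture viewer there is one more tool, called after "Call:" as name(argument=value, ...), one argument or row to a line, values as JSON. move_arm: Moves the arm, as the interface text tells. Its arguments: {"type":"object","properties":{"plan":{"type":"array"},"force":{"type":"number"}},"required":["plan"]}

```bash
mkdir -p pics; ls
cat > h.py <<'E'
import numpy as np,cv2
from plant import telemetry,vision,workorder,r
def cap(n,save=None):
    c=vision.capture(n)
    if save: cv2.imwrite('pics/'+save,c['img'][:,:,::-1])
    np.savez('/tmp/'+(save or n)+'.npz',**c)
    return c
def world(c,u,v,d=None):
    if d is None:
        w=c['depth'][int(v)-2:int(v)+3,int(u)-2:int(u)+3]; w=w[w>0]; d=np.median(w)
    p=cv2.undistortPoints(np.array([[[u,v]]],float),c['intrinsics'],c['D'])[0,0]
    return c['R'].T@(np.array([p[0]*d,p[1]*d,d])-c['t'])
def onplane(c,u,v,z):
    p=cv2.undistortPoints(np.array([[[u,v]]],float),c['intrinsics'],c['D'])[0,0]
    o=-c['R'].T@c['t']; k=c['R'].T@np.array([p[0],p[1],1]); return o+k*(z-o[2])/k[2]
def proj(c,X):
    return cv2.projectPoints(np.array(X,float).reshape(-1,3),cv2.Rodrigues(c['R'])[0],c['t'],c['intrinsics'],c['D'])[0][:,0]
def cloud(c):
    v,u=np.nonzero(c['depth']>0); d=c['depth'][v,u]
    p=cv2.undistortPoints(np.stack([u,v],1).astype(float)[:,None],c['intrinsics'],c['D'])[:,0]
    X=np.concatenate([p*d[:,None],d[:,None]],1); return (X-c['t'])@c['R'],u,v,c['img'][v,u].astype(int)
E
python3 - <<'E'
from h import *
a=cap('scene','s1.png');b=cap('top','t1.png')
s=telemetry.get_state();print(s)
for c in(a,b):print(c['intrinsics'].tolist(),c['D'],(-c['R'].T@c['t']))
cv2.imwrite('pics/st.png',cv2.resize(np.vstack([a['img'],b['img']])[:,:,::-1],(400,600)))
E
```

```text
pics
{'time_s': 0.1, 'joints': array([ 9.37423856e+01,  2.05876008e+01,  6.38147654e-01, -1.99493185e-02,
       -7.01388364e+01, -1.65071147e+01]), 'qd': array([ 0.05451546, -0.02288626,  0.1372751 ,  0.02268298,  0.08435432,
       -0.03711713]), 'joint_torque': array([-2.54157530e-03, -5.84167314e+01,  2.93750811e+01,  7.01563239e+00,
        1.01513753e-02, -4.60526132e-05]), 'tcp_pos': array([0.14905558, 0.6578537 , 0.22569976]), 'eef_rot': array([ 1.79910020e+02, -7.10705603e-03, -1.27715156e+01]), 'contact_force': array([-0.07153106,  0.36170686, -0.06065225]), 'moment': array([ 0.02338934,  0.0237347 , -0.02230891]), 'gripper_force': 0.0, 'gripper_width': 0.08765534247959912}
[[446.387632782263, 0.0, 313.68103589507774], [0.0, 446.387632782263, 241.39559743520044], [0.0, 0.0, 1.0]] [0.02482503 0.         0.         0.         0.        ] [0.24926025 0.5411418  0.79379517]
[[469.48942465819107, 0.0, 321.4741146384688], [0.0, 469.48942465819107, 237.51806942768394], [0.0, 0.0, 1.0]] [-0.01369989  0.          0.          0.          0.        ] [0.37287823 0.04008677 0.96562674]
```

View pics/s1.png

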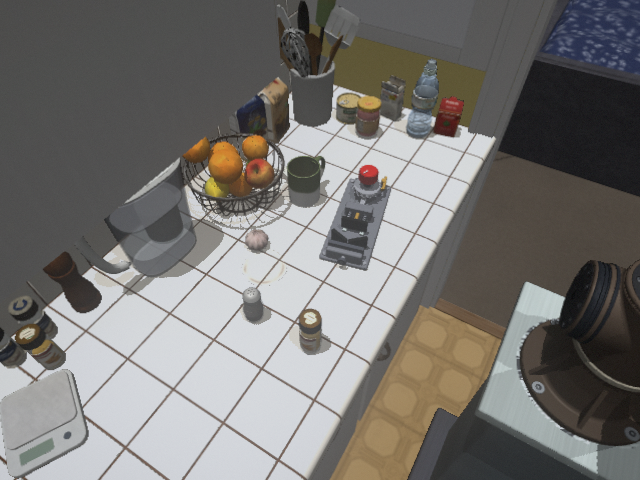

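View pics/t1.png

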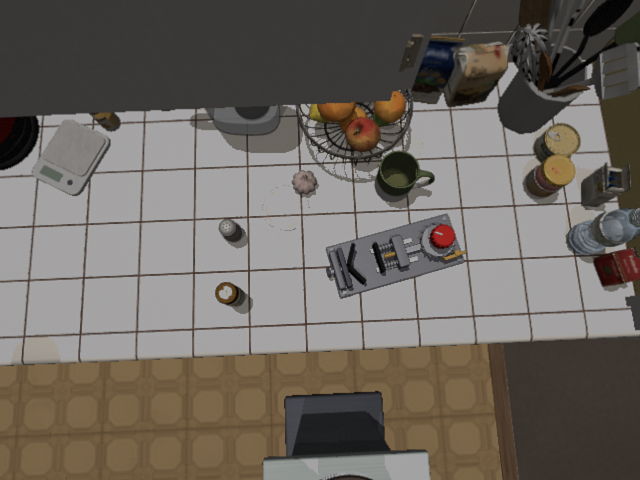

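The scene picture shows the jar at (310,330), shaker (253,304), garlic (257,240), mug (304,180) and knob (369,175). The top picture shows the jar cap at (228,293), shaker (229,230), V jaw (355,265), pad (380,257) and knob (442,236).

Run:
```python
from h import *
a=dict(np.load('/tmp/s1.png.npz'));b=dict(np.load('/tmp/t1.png.npz'))
def ci(X,zmin,zmax,c0,rad):
    m=(X[:,2]>zmin)&(X[:,2]<zmax)&(np.hypot(*(X[:,:2]-c0).T)<rad)
    return X[m]
for n,c in(('s',a),('t',b)):
    print(n)
    pts={'s':dict(jar=(310,314),shaker=(253,293),knob=(369,170),mug=(304,163),garlic=(257,237)),'t':dict(jar=(228,293),shaker=(229,228),knob=(442,236),mug=(398,172),garlic=(305,182))}[n]
    X,u,v,I=cloud(c)
    for k,(pu,pv) in pts.items():
        p=world(c,pu,pv); Q=ci(X,.02,.15,p[:2],.06); zt=np.percentile(Q[:,2],99)
        T=Q[Q[:,2]>zt-.006]; mm=(T[:,:2].min(0)+T[:,:2].max(0))/2
        print(k,p.round(3),'ztop',zt.round(3),'mid',mm.round(4),'ext',np.ptp(T[:,:2],axis=0).round(3))
# red knob by colour, brown cap
for n,c in(('s',a),('t',b)):
    X,u,v,I=cloud(c); m=(I[:,0]>120)&(I[:,1]<60)&(I[:,2]<60)&(X[:,2]>.05)&(X[:,2]<.11)
    kp=X[m]; kp=kp[np.hypot(*(kp[:,:2]-np.median(kp[:,:2],0)).T)<.05]
    T=kp[kp[:,2]>np.percentile(kp[:,2],95)-.005]
    print('red',len(kp),((T.min(0)+T.max(0))/2).round(4),np.ptp(T,axis=0).round(3))
# plate: points at z ~.01
for n,c in(('s',a),('t',b)):
    X,u,v,I=cloud(c); k=world(c,*((369,170) if n=='s' else (442,236)))
    m=(X[:,2]>.006)&(X[:,2]<.014)&(np.hypot(*(X[:,:2]-k[:2]).T)<.3)&(np.ptp(I,axis=1)<30)&(I.max(1)<170)
    P=X[m][:,:2].astype(np.float32); 
    im=np.zeros((480,640),np.uint8); im[v[m],u[m]]=255
    nl,L,st,_=cv2.connectedComponentsWithStats(cv2.dilate(im,np.ones((7,7)))); b_=1+np.argmax(st[1:,4])
    P=P[L[v[m],u[m]]==b_]
    print(n,len(P),cv2.minAreaRect(P*1000))
```

```text
s
jar [0.466 0.201 0.106] ztop 0.109 mid [0.4628 0.2085] ext [0.04 0.04]
shaker [0.587 0.21  0.089] ztop 0.091 mid [0.5901 0.2102] ext [0.03  0.027]
knob [ 0.554 -0.206  0.093] ztop 0.095 mid [ 0.5551 -0.2042] ext [0.042 0.042]
mug [ 0.706 -0.162  0.08 ] ztop 0.106 mid [ 0.7082 -0.1373] ext [0.111 0.062]
garlic [0.688 0.064 0.042] ztop 0.052 mid [0.6975 0.0578] ext [0.009 0.008]
t
jar [0.46  0.204 0.105] ztop 0.108 mid [0.4616 0.2085] ext [0.039 0.04 ]
shaker [0.587 0.205 0.087] ztop 0.091 mid [0.5896 0.2101] ext [0.028 0.025]
knob [ 0.552 -0.201  0.092] ztop 0.095 mid [ 0.5545 -0.2047] ext [0.044 0.041]
mug [ 0.714 -0.143  0.009] ztop 0.106 mid [ 0.7149 -0.1256] ext [0.115 0.084]
garlic [0.689 0.057 0.041] ztop 0.103 mid [0.7361 0.0225] ext [0.015 0.021]
red 130 [ 0.4794 -0.5606  0.1064] [0.044 0.018 0.006]
red 324 [ 0.5555 -0.2049  0.0934] [0.042 0.041 0.008]
s 1708 ((535.3345336914062, -122.08894348144531), (109.90713500976562, 270.95977783203125), 13.548070907592773)
t 3773 ((534.702880859375, -122.84796142578125), (109.96129608154297, 270.0003662109375), 13.505997657775879)
```

Run:
```python
import cv2
i=cv2.imread('pics/t1.png')[200:310,315:475]
cv2.imwrite('pics/c1.png',cv2.resize(i,(800,550),interpolation=2))
```

```text
(no output)
```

View pics/c1.png

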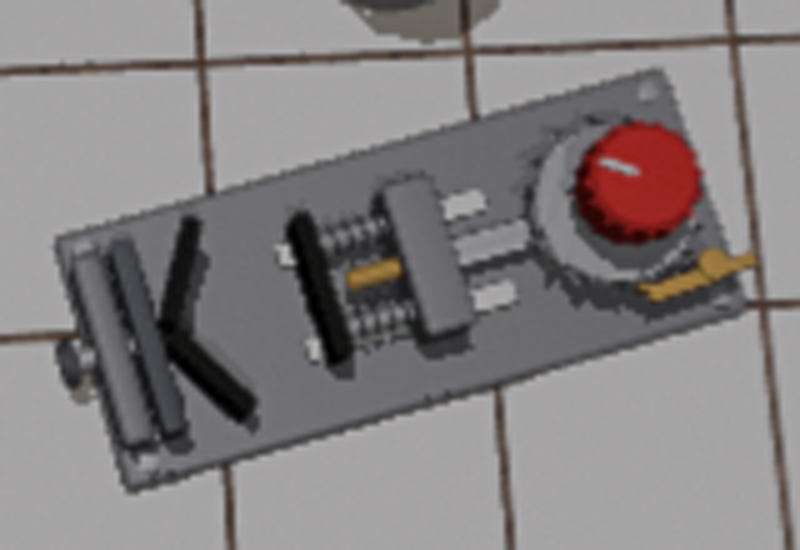

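The crop shows the V jaw with its apex at crop (180,325), the pad face centre at (308,288), the knob at (640,180) and the pawl at lower right.

Run:
```python
from h import *
o=np.array([.535,-.1224]);th=np.deg2rad(-76.47);ex=np.array([np.cos(th),np.sin(th)]);ey=np.array([-ex[1],ex[0]])
for n in('s1','t1'):
    c=dict(np.load(f'/tmp/{n}.png.npz'));X,u,v,I=cloud(c)
    h=np.c_[(X[:,:2]-o)@ex,(X[:,:2]-o)@ey,X[:,2]]*1000
    for lo in(-25,-15,-3,3,15):
        hi=lo+ (6 if lo==-3 else 10)
        m=(h[:,1]>lo)&(h[:,1]<hi)&(abs(h[:,0])<140)&(h[:,2]>36)&(h[:,2]<60)
        q=np.unique((h[m][:,0]//2*2).astype(int),return_counts=True)
        print(n,(lo,hi),[(int(a),int(k)) for a,k in zip(*q) if a<20])
    m=(abs(h[:,1])<30)&(h[:,0]>-110)&(h[:,0]<0)&(h[:,2]>30);print(np.percentile(h[m][:,2],[50,90,99]))
# top: apex & pad pixel on plane
c=dict(np.load('/tmp/t1.png.npz'))
for nm,(u,v) in dict(apex=(351.5,265),padface=(376.5,257.6)).items():
    p=onplane(c,u,v,.05);print(nm,((p[:2]-o)@ex).round(4),((p[:2]-o)@ey).round(4))
print('knob',(np.array([.5550,-.2047])-o)@ex,(np.array([.5550,-.2047])-o)@ey)
```

```text
s1 (-25, -15) [(-134, 4), (-132, 6), (-130, 4), (-128, 2), (-126, 5), (-124, 3), (-122, 3), (-118, 4), (-116, 12), (-114, 5), (-112, 2), (-110, 5), (-108, 3), (-106, 1), (-100, 1), (-98, 5), (-96, 10), (-94, 6), (-92, 7), (-90, 2), (-88, 2), (-86, 1), (-84, 1), (-46, 1), (-44, 7), (-42, 13), (-40, 2), (-38, 4), (-36, 2), (-26, 1), (-24, 1), (-22, 3), (-20, 1), (-18, 2), (-16, 3), (-14, 3), (-12, 1), (-10, 3), (-8, 5), (-6, 9), (-4, 7), (-2, 3), (0, 2), (2, 4), (4, 2), (6, 4), (10, 2), (12, 6), (14, 2)]
s1 (-15, -5) [(-134, 2), (-132, 7), (-130, 2), (-128, 5), (-126, 4), (-124, 3), (-122, 3), (-118, 3), (-116, 8), (-114, 8), (-112, 4), (-110, 1), (-108, 3), (-106, 1), (-104, 3), (-102, 8), (-100, 5), (-98, 9), (-96, 4), (-92, 2), (-44, 7), (-42, 15), (-40, 4), (-38, 2), (-36, 2), (-34, 1), (-22, 1), (-20, 2), (-16, 1), (-10, 1), (-8, 3), (-6, 10), (-4, 8), (-2, 3), (0, 2), (2, 4), (4, 4), (6, 2), (8, 1), (10, 4), (12, 3), (14, 1), (16, 2)]
s1 (-3, 3) [(-140, 1), (-134, 2), (-132, 4), (-130, 2), (-128, 1), (-126, 5), (-124, 1), (-120, 1), (-118, 2), (-116, 6), (-114, 3), (-112, 3), (-1
[... 2958 characters left out ...]
8, 4), (10, 5), (12, 5), (14, 4), (16, 1)]
t1 (15, 25) [(-132, 5), (-130, 6), (-128, 3), (-126, 5), (-124, 5), (-122, 5), (-120, 2), (-118, 2), (-116, 6), (-114, 5), (-112, 5), (-110, 4), (-108, 4), (-100, 1), (-98, 2), (-96, 5), (-94, 4), (-92, 4), (-90, 4), (-88, 2), (-86, 1), (-44, 6), (-42, 6), (-40, 4), (-38, 4), (-36, 3), (-34, 2), (-32, 1), (-30, 3), (-28, 4), (-26, 2), (-24, 3), (-22, 4), (-20, 3), (-18, 3), (-16, 3), (-14, 4), (-12, 1), (-10, 1), (-8, 2), (-6, 9), (-4, 8), (-2, 3), (0, 3), (2, 7), (4, 3), (6, 5), (8, 4), (10, 7), (12, 4), (14, 5), (18, 1)]
[45.57688985 50.64911475 52.67593748]
apex -0.0968 -0.002
padface -0.045 -0.0015
knob 0.08469506308057546 0.00019049875942377215
```

Call:
move_arm(
  plan=[
    [1,0.06,-0.06,0,0,0,0],
    [1,0.06,-0.06,0,0,0,0],
    [1,0.06,-0.06,0,0,0,0],
    [1,0.06,-0.06,0,0,0,0],
    [1,0.05,-0.06,0,0,0,0],
    [1,0.02,-0.06,0,0,0,0],
    [1,0,-0.05,0,0,0,0],
    [1,0,-0.04,0,0,0,0],
    [1,0,0,0,0,0,0],
  ],
  force=20,
)

```text
time_s: 1.23
tcp_pos: [0.3854, 0.2817, 0.2268]
eef_rot: [-180.0, 0.0, -12.9]
contact_force: [0.1, 0.1, 0.3]
gripper_width: 0.0877
gripper_force: 0.0
```

Call:
move_arm(
  plan=[
    [1,0.026,-0.024,0,0,0,0],
    [1,0.026,-0.024,0,0,0,0],
    [1,0.025,-0.025,0,0,0,0],
    [1,0,0,0,0,0,0],
    [1,0,0,0,0,0,0],
  ],
)

```text
time_s: 1.85
tcp_pos: [0.4626, 0.2115, 0.2262]
eef_rot: [180.0, 0.0, -12.8]
contact_force: [-0.3, 0.8, -0.6]
gripper_width: 0.0874
gripper_force: 0.0
```

Run:
```python
from h import *
c=cap('wrist','w1.png');s=telemetry.get_state();print(s['tcp_pos'],s['eef_rot'])
X,u,v,I=cloud(c);m=(X[:,2]>.1)&(X[:,2]<.12)&(np.hypot(X[:,0]-.462,X[:,1]-.2085)<.045)
T=X[m];print(m.sum(),((T.min(0)+T.max(0))/2).round(4),np.ptp(T,axis=0).round(3))
```

```text
[0.46243922 0.21173053 0.22634157] [ 1.79986203e+02  1.74036348e-02 -1.27457872e+01]
2472 [0.462  0.2075 0.1031] [0.04  0.039 0.006]
```

View pics/w1.png

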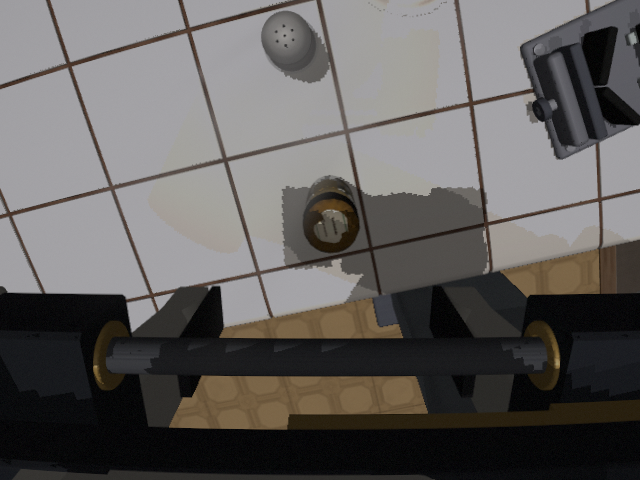

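The wrist picture shows the jar cap at (332,225), laterally between the fingers, and the shaker clear at (288,40). I descend and grip.

Call:
move_arm(
  plan=[
    [1,0,-0.0035,-0.03,0,0,0],
    [1,0,0,-0.04,0,0,0],
    [1,0,0,-0.04,0,0,0],
    [1,0,0,-0.03,0,0,0],
    [1,0,0,-0.02,0,0,0],
    [1,0,0,-0.012,0,0,0],
    [1,0,0,0,0,0,0],
    [-0.3,0,0,0,0,0,0],
    [-0.3,0,0,0,0,0,0],
    [-0.3,0,0,0,0,0,0],
    [-0.3,0,0,0,0,0,0],
    [-0.3,0,0,0,0,0,0],
    [-0.3,0,0,0,0,0,0],
  ],
  force=15,
)

```text
time_s: 3.52
tcp_pos: [0.4628, 0.2077, 0.0546]
eef_rot: [-180.0, -0.0, -12.8]
contact_force: [-0.9, 0.4, 0.4]
gripper_width: 0.0405
gripper_force: 15.0
```

Call:
move_arm(
  plan=[
    [-0.3,0,0,0.015,0,0,0],
    [-0.3,0,0,0.03,0,0,0],
    [-0.3,0,0,0.03,0,0,0],
    [-0.3,0.006,-0.02,0.02,0,0,0],
    [-0.3,0.006,-0.034,0,0,0,0],
    [-0.3,0.008,-0.04,0,0,0,0],
    [-0.3,0.008,-0.04,0,0,0,0],
    [-0.3,0.008,-0.04,0,0,0,0],
    [-0.3,0.008,-0.04,0,0,0,0],
    [-0.3,0.006,-0.03,0,0,0,0],
    [-0.3,0.006,-0.018,0,0,0,0],
    [-0.3,0,0,0,0,0,0],
    [-0.3,0,0,0,0,0,0],
  ],
)

```text
time_s: 5.15
tcp_pos: [0.5186, -0.0541, 0.15]
eef_rot: [-180.0, -0.0, -12.8]
contact_force: [-0.0, 0.2, -1.5]
gripper_width: 0.0405
gripper_force: 15.0
```

Run:
```python
from h import *
o=np.array([.535,-.1224]);th=np.deg2rad(-76.47);ex=np.array([np.cos(th),np.sin(th)]);ey=np.array([-ex[1],ex[0]])
c=cap('wrist','w2.png');s=telemetry.get_state();print(s['tcp_pos'],s['contact_force'])
X,u,v,I=cloud(c)
h=np.c_[(X[:,:2]-o)@ex,(X[:,:2]-o)@ey,X[:,2]]*1000
for y0 in(-20,-10,0,10,20):
    m=(abs(h[:,1]-y0)<2)&(abs(h[:,2]-48)<6)&(h[:,0]>-125)&(h[:,0]<0);q=np.sort(h[m][:,0])
    g=np.argmax(np.diff(q)) if len(q)>2 else 0
    print(y0,len(q),q[g:g+2].round(1) if len(q)>2 else q)
p=s['tcp_pos'][:2];print('tcp in holder',(p-o)@ex,(p-o)@ey)
```

```text
[ 0.51859009 -0.05382645  0.14996221] [-0.71221779  0.44682514 -0.73861997]
-20 113 [-113.6  -41.5]
-10 191 [-105.1  -41.3]
0 220 [-95.9 -41.4]
10 287 [-90.2 -41.3]
20 300 [-84.3 -41.4]
tcp in holder -0.07050963453635824 8.859233740250902e-05
```

View pics/w2.png

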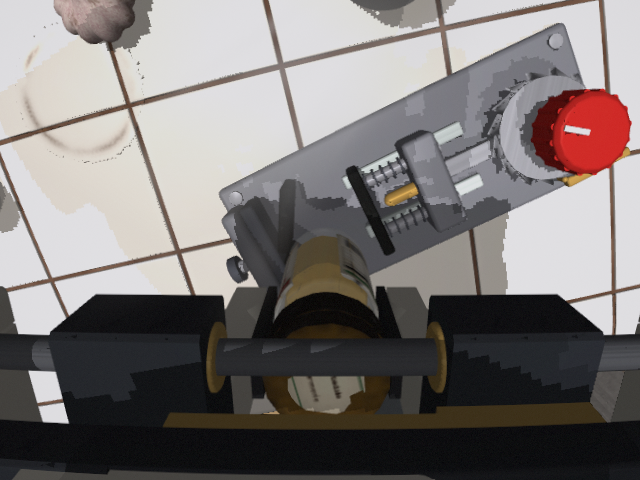

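The wrist picture shows the jar in the fingers at (320,330), the pad at (370,210) and the V jaw at (270,225). The opening is clear under the jar, so I nudge 1.5 mm toward the knob and lower.

Call:
move_arm(
  plan=[
    [-0.3,0.0004,-0.0015,-0.02,0,0,0],
    [-0.3,0,0,-0.025,0,0,0],
    [-0.3,0,0,-0.02,0,0,0],
    [-0.3,0,0,-0.01,0,0,0],
    [-0.3,0,0,-0.006,0,0,0],
    [-0.3,0,0,-0.002,0,0,0],
    [-0.3,0,0,-0.001,0,0,0],
    [-0.3,0,0,0,0,0,0],
  ],
)

```text
time_s: 6.2
tcp_pos: [0.5194, -0.0558, 0.066]
eef_rot: [-180.0, -0.0, -12.8]
contact_force: [0.0, -0.1, -0.5]
gripper_width: 0.0407
gripper_force: 15.0
```

Call:
move_arm(
  plan=[
    [-0.3,0,0,-0.001,0,0,0],
    [-0.3,0,0,-0.0005,0,0,0],
    [-0.3,0,0,0,0,0,0],
  ],
)

```text
time_s: 6.58
tcp_pos: [0.5194, -0.0558, 0.0646]
eef_rot: [-180.0, -0.0, -12.8]
contact_force: [-1.3, 0.3, 5.0]
gripper_width: 0.0404
gripper_force: 15.0
```

Call:
move_arm(
  plan=[
    [0.1,0,0,0,0,0,0],
    [0.4,0,0,0,0,0,0],
    [1,0,0,0,0,0,0],
    [1,0,0,0,0,0,0],
    [1,0,0,0,0,0,0],
    [1,0,0,0.01,0,0,0],
    [1,0,0,0.03,0,0,0],
    [1,0,0,0.04,0,0,0],
    [1,0.002,-0.005,0.03,0,0,0],
    [1,0.006,-0.023,0,0,0,0],
    [1,0.006,-0.03,0,0,0,0],
    [1,0.006,-0.03,0,0,0,0],
    [1,0.006,-0.03,0,0,0,0],
    [1,0.006,-0.021,0,0,0,0],
    [1,0.004,-0.01,0,0,0,0],
    [1,0,0,0,0,0,0],
    [1,0,0,0,0,0,0],
  ],
  force=25,
)

```text
time_s: 8.7
tcp_pos: [0.5549, -0.2042, 0.1742]
eef_rot: [-180.0, 0.0, -12.7]
contact_force: [0.7, -0.3, -0.1]
gripper_width: 0.0875
gripper_force: 0.0
```

```bash
cat >> h.py <<'E'
o=np.array([.535,-.1224]);th=np.deg2rad(-76.47);ex=np.array([np.cos(th),np.sin(th)]);ey=np.array([-ex[1],ex[0]])
def knob(c):
    X,u,v,I=cloud(c); m=(I[:,0]>100)&(I[:,1]<60)&(I[:,2]<60)&(X[:,2]>.085)&(X[:,2]<.1)&(np.hypot(X[:,0]-.555,X[:,1]+.2047)<.04)
    T=X[m]; return len(T),cv2.minEnclosingCircle((T[:,:2]*1000).astype(np.float32)),np.median(T[:,2])
E
python3 - <<'E'
from h import *
s=telemetry.get_state();print(s['tcp_pos'],s['joints'])
for n in('wrist','top','scene'):
    c=cap(n,n+'3.png');print(n)
    try: print(knob(c))
    except Exception as e: print(e)
    X,u,v,I=cloud(c); h=np.c_[(X[:,:2]-o)@ex,(X[:,:2]-o)@ey]*1000
    m=(abs(h[:,0]+70)<35)&(abs(h[:,1])<35)&(X[:,2]>.105)&(X[:,2]<.125)
    if m.sum()>20: T=h[m];print('jar top',m.sum(),(T.min(0)+T.max(0))/2,np.ptp(T,axis=0),np.median(X[m][:,2]))
E
```

```text
[ 0.55494682 -0.20417746  0.17420313] [-1.27767987e+00  1.49836126e+01 -1.44297677e+01 -8.25290177e-03
 -6.05874926e+01  7.85397171e+01]
wrist
(2915, ((554.6748657226562, -206.9300994873047), 22.88846778869629), np.float64(0.09038725435333786))
top
(0, ((0.0, 0.0), 0.0), np.float64(nan))
scene
(147, ((554.1488037109375, -203.68414306640625), 20.742170333862305), np.float64(0.0925202252271336))
jar top 264 [-70.11507855   0.53684089] [39.39691584 39.76881116] 0.11540993999759763
  return _methods._mean(a, axis=axis, dtype=dtype,
  ret = ret.dtype.type(ret / rcount)
```

Jar stands in place (axis at -70 mm along the plate, top at 0.115). Down onto the knob.

Call:
move_arm(
  plan=[
    [1,0,-0.001,-0.03,0,0,0],
    [1,0,0,-0.035,0,0,0],
    [1,0,0,-0.03,0,0,0],
    [1,0,0,-0.014,0,0,0],
    [1,0,0,-0.006,0,0,0],
    [1,0,0,0,0,0,0],
    [0.2,0,0,0,0,0,0],
    [0,0,0,0,0,0,0],
    [-0.2,0,0,0,0,0,0],
    [-0.2,0,0,0,0,0,0],
    [-0.2,0,0,0,0,0,0],
    [-0.2,0,0,0,0,0,0],
  ],
  force=25,
)

```text
time_s: 10.35
tcp_pos: [0.555, -0.2063, 0.0591]
eef_rot: [180.0, 0.0, -12.8]
contact_force: [-0.2, -3.4, -0.0]
gripper_width: 0.0429
gripper_force: 25.0
```

```bash
cat >> h.py <<'E'
def rd(n=6):
    a=[]
    for i in range(n):
        vision.capture('wrist'); s=telemetry.get_state(); a.append(np.r_[s['contact_force'],s['moment'],s['eef_rot'][2],s['joint_torque'][5],s['tcp_pos']])
    a=np.array(a); print('F',a[:,:3].mean(0).round(2),'M',a[:,3:6].mean(0).round(4),'sd',a[:,5].std().round(4),'yaw',a[:,6].mean().round(2),'j6',a[:,7].mean().round(4),'tcp',a[-1,8:].round(4),'t',s['time_s'],'w',round(s['gripper_width'],4))
E
python3 -c "
from h import *
rd()"
```

```text
F [-0.88 -5.29  0.24] M [-1.7771  0.2277  0.008 ] sd 0.0443 yaw -12.77 j6 -0.0157 tcp [ 0.555  -0.2063  0.0591] t 10.65 w 0.0436
```

Call:
move_arm(
  plan=[
    [-0.2,0,-0.001,0,0,0,0],
    [-0.2,0,0,0,0,0,-5],
    [-0.2,0,0,0,0,0,-5],
    [-0.2,0,0,0,0,0,0],
    [-0.2,0,0,0,0,0,0],
  ],
)

```text
time_s: 11.28
tcp_pos: [0.555, -0.2064, 0.0591]
eef_rot: [-180.0, 0.0, -22.7]
contact_force: [-2.1, 2.9, 4.9]
gripper_width: 0.0434
gripper_force: 25.0
```

```bash
python3 -c "
from h import *
rd(8)"
```

```text
F [-2.43  4.31  4.92] M [1.6319 0.8444 0.0313] sd 0.024 yaw -22.72 j6 0.0118 tcp [ 0.555  -0.2065  0.0591] t 11.675 w 0.0429
```

Call:
move_arm(
  plan=[
    [-0.2,0,0,0,0,0,-4],
    [-0.2,0,0,0,0,0,-4],
    [-0.2,0,0,0,0,0,-4],
    [-0.2,0,0,0,0,0,-4],
    [-0.2,0,0,0,0,0,-4],
    [-0.2,0,0,0,0,0,-4],
    [-0.2,0,0,0,0,0,0],
    [-0.2,0,0,0,0,0,0],
  ],
)

```text
time_s: 12.68
tcp_pos: [0.5552, -0.2063, 0.0591]
eef_rot: [-180.0, 0.0, -46.7]
contact_force: [-3.0, 6.2, 5.4]
gripper_width: 0.0431
gripper_force: 25.0
```

```bash
python3 -c "
from h import *
rd(8)"
```

```text
F [-2.73  5.53  4.93] M [ 2.0987  0.7801 -0.0373] sd 0.0302 yaw -46.74 j6 0.0359 tcp [ 0.5552 -0.2063  0.0591] t 13.075 w 0.0429
```

Call:
move_arm(
  plan=[
    [-0.2,0,0,0,0,0,4],
    [-0.2,0,0,0,0,0,4],
    [-0.2,0,0,0,0,0,4],
    [-0.2,0,0,0,0,0,0],
    [-0.2,0,0,0,0,0,0],
  ],
)

```text
time_s: 13.7
tcp_pos: [0.5551, -0.2064, 0.0591]
eef_rot: [-180.0, 0.0, -34.7]
contact_force: [-3.1, 4.8, 4.9]
gripper_width: 0.0432
gripper_force: 25.0
```

```bash
python3 -c "
from h import *
rd(5)"
```

```text
F [-2.37  5.46  5.34] M [1.932  0.8408 0.0569] sd 0.0261 yaw -34.73 j6 -0.0522 tcp [ 0.5551 -0.2064  0.0591] t 13.95 w 0.0432
```

Call:
move_arm(
  plan=[
    [-0.2,-0.0002,0.0005,0,0,0,2],
    [-0.2,0,0,0,0,0,1],
    [-0.2,0,0,0,0,0,0],
  ],
)

```text
time_s: 14.32
tcp_pos: [0.555, -0.2063, 0.0591]
eef_rot: [-180.0, -0.0, -31.7]
contact_force: [-1.8, 1.1, 4.0]
gripper_width: 0.0433
gripper_force: 25.0
```

```bash
python3 -c "
from h import *
rd(6)"
```

```text
F [-1.71  2.33  3.47] M [0.914  0.4052 0.0121] sd 0.0278 yaw -31.77 j6 -0.0142 tcp [ 0.5551 -0.2063  0.0591] t 14.625 w 0.0431
```

```bash
cat >> h.py <<'E'
def pad(c):
    # sliding block+pad front edge in holder frame (mm), off the jar
    X,u,v,I=cloud(c); h=np.c_[(X[:,:2]-o)@ex,(X[:,:2]-o)@ey,X[:,2]]*1000
    m=(abs(h[:,1])>20)&(abs(h[:,1])<29)&(h[:,2]>46)&(h[:,2]<55)&(h[:,0]>-75)&(h[:,0]<-5)
    b=(abs(h[:,1])<29)&(h[:,2]>46)&(h[:,2]<62)&(h[:,0]>-30)&(h[:,0]<40)
    hs=np.histogram(h[m][:,0],np.arange(-75,-4,3))[0]
    return m.sum(),np.percentile(h[m][:,0],[2,10,25]).round(1) if m.sum() else None,hs.tolist()
E
python3 - <<'E'
from h import *
for n in('s1.png','scene3.png'): print(pad(dict(np.load(f'/tmp/{n}.npz'))))
c=cap('scene','scene4.png');print(pad(c))
w=cap('wrist','w4.png')
i=np.hstack([cv2.resize(c['img'][150:280,300:420],(400,433)),cv2.resize(w['img'],(400,433))])[:,:,::-1]
cv2.imwrite('pics/c4.png',i)
E
```

```text
(np.int64(31), array([-42.6, -42.4, -41.4]), [0, 0, 0, 0, 0, 0, 0, 0, 0, 0, 4, 13, 8, 3, 0, 0, 0, 0, 0, 0, 0, 0, 2])
(np.int64(21), array([-43. , -42. , -41.3]), [0, 0, 0, 0, 0, 0, 0, 0, 0, 0, 3, 8, 6, 1, 0, 0, 0, 0, 0, 0, 0, 0, 1])
(np.int64(23), array([-46.9, -45.7, -45.2]), [0, 0, 0, 0, 0, 0, 0, 0, 0, 7, 5, 5, 1, 0, 0, 0, 0, 0, 0, 0, 0, 2, 3])
```

View pics/c4.png

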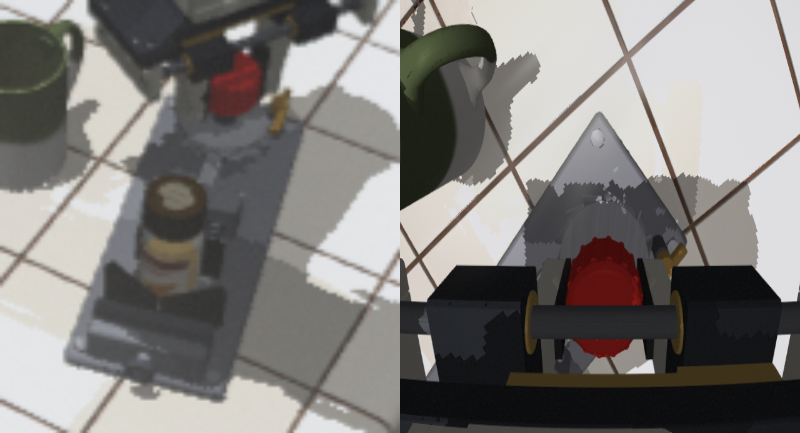

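Left half: the jar stands between the jaws at (175,240), the gripper on the knob; right half: knob held centrally at (603,297). The pad has advanced 4 mm = net turn of 19 deg, so no slip; the stop is still further back.

Call:
move_arm(
  plan=[
    [-0.2,0,0,0,0,0,3],
    [-0.2,0,0,0,0,0,0],
    [-0.2,0,0,0,0,0,0],
  ],
)

```text
time_s: 15.1
tcp_pos: [0.555, -0.2064, 0.0591]
eef_rot: [-180.0, -0.0, -28.8]
contact_force: [-0.7, 1.4, 4.3]
gripper_width: 0.0435
gripper_force: 25.0
```

```bash
python3 -c "
from h import *
rd(5)"
```

```text
F [-0.65  1.69  3.68] M [0.6835 0.1869 0.0174] sd 0.0203 yaw -28.8 j6 -0.0194 tcp [ 0.555  -0.2063  0.0591] t 15.35 w 0.043
```

Call:
move_arm(
  plan=[
    [-0.2,0,0,0,0,0,3],
    [-0.2,0,0,0,0,0,0],
    [-0.2,0,0,0,0,0,0],
  ],
)

```text
time_s: 15.72
tcp_pos: [0.5551, -0.2063, 0.0591]
eef_rot: [-180.0, -0.0, -25.8]
contact_force: [-0.7, 1.5, 3.4]
gripper_width: 0.0435
gripper_force: 25.0
```

```bash
python3 -c "
from h import *
rd(5)"
```

```text
F [-0.36  1.3   4.41] M [ 0.5701  0.1165 -0.1112] sd 0.03 yaw -25.8 j6 0.1147 tcp [ 0.555  -0.2063  0.0591] t 15.975 w 0.0431
```

Call:
move_arm(
  plan=[
    [-0.2,0,0,0,0,0,2],
    [-0.2,0,0,0,0,0,0],
    [-0.2,0,0,0,0,0,0],
  ],
)

```text
time_s: 16.35
tcp_pos: [0.555, -0.2063, 0.0591]
eef_rot: [-180.0, -0.0, -23.8]
contact_force: [0.3, 2.1, 4.5]
gripper_width: 0.0432
gripper_force: 25.0
```

```bash
python3 -c "
from h import *
rd(6)"
```

```text
F [-0.03  2.23  4.86] M [ 0.8445  0.0066 -0.6145] sd 0.0208 yaw -23.78 j6 0.6098 tcp [ 0.555  -0.2062  0.0591] t 16.65 w 0.0433
```

Stop found at yaw ≈ -26.2° (click 1). Further clicks every 24°; I read the moment 10° past each one.

Call:
move_arm(
  plan=[
    [-0.2,0,0,0,0,0,-4],
    [-0.2,0,0,0,0,0,-4],
    [-0.2,0,0,0,0,0,-4.5],
    [-0.2,0,0,0,0,0,0],
    [-0.2,0,0,0,0,0,0],
  ],
)

```text
time_s: 17.27
tcp_pos: [0.5551, -0.2063, 0.0591]
eef_rot: [-180.0, -0.0, -36.1]
contact_force: [0.5, 1.9, 4.0]
gripper_width: 0.0432
gripper_force: 25.0
```

```bash
python3 -c "
from h import *
rd(8)"
```

```text
F [0.55 1.55 4.17] M [ 0.6603 -0.3223  0.014 ] sd 0.0238 yaw -36.22 j6 -0.0059 tcp [ 0.5551 -0.2063  0.0591] t 17.675 w 0.0433
```

Call:
move_arm(
  plan=[
    [-0.2,0,0,0,0,0,-5],
    [-0.2,0,0,0,0,0,-5],
    [-0.2,0,0,0,0,0,-5],
    [-0.2,0,0,0,0,0,-5],
    [-0.2,0,0,0,0,0,-4],
    [-0.2,0,0,0,0,0,0],
    [-0.2,0,0,0,0,0,0],
  ],
)

```text
time_s: 18.55
tcp_pos: [0.5551, -0.2062, 0.0591]
eef_rot: [-180.0, -0.0, -60.2]
contact_force: [0.6, 2.3, 3.6]
gripper_width: 0.0428
gripper_force: 25.0
```

```bash
python3 -c "
from h import *
rd(8)"
```

```text
F [2.03 2.79 3.66] M [ 1.0316 -0.9205  0.0201] sd 0.0227 yaw -60.22 j6 -0.0108 tcp [ 0.5551 -0.2063  0.0591] t 18.95 w 0.043
```

Call:
move_arm(
  plan=[
    [-0.2,0,0,0,0,0,-5],
    [-0.2,0,0,0,0,0,-5],
    [-0.2,0,0,0,0,0,-5],
    [-0.2,0,0,0,0,0,-5],
    [-0.2,0,0,0,0,0,-4],
    [-0.2,0,0,0,0,0,0],
    [-0.2,0,0,0,0,0,0],
  ],
)

```text
time_s: 19.82
tcp_pos: [0.5553, -0.2062, 0.0591]
eef_rot: [-180.0, -0.0, -84.2]
contact_force: [3.9, 4.0, 2.4]
gripper_width: 0.0431
gripper_force: 25.0
```

```bash
python3 -c "
from h import *
rd(8)"
```

```text
F [3.77 3.37 2.43] M [ 1.3204 -1.5662  0.0256] sd 0.04 yaw -84.19 j6 -0.007 tcp [ 0.5553 -0.2062  0.0591] t 20.225 w 0.0431
```

Call:
move_arm(
  plan=[
    [-0.2,-0.0003,-0.0003,0,0,0,-5],
    [-0.2,0,0,0,0,0,-5],
    [-0.2,0,0,0,0,0,-5],
    [-0.2,0,0,0,0,0,-5],
    [-0.2,0,0,0,0,0,-4],
    [-0.2,0,0,0,0,0,0],
    [-0.2,0,0,0,0,0,0],
  ],
)

```text
time_s: 21.1
tcp_pos: [0.5554, -0.2063, 0.0591]
eef_rot: [-179.9, 0.0, -108.2]
contact_force: [5.1, 4.4, 0.4]
gripper_width: 0.0433
gripper_force: 25.0
```

```bash
python3 -c "
from h import *
rd(12)
print(pad(cap('scene','scene5.png')))"
```

```text
F [5.   4.89 1.78] M [ 1.7681 -1.9826  0.0137] sd 0.0351 yaw -108.19 j6 -0.0075 tcp [ 0.5554 -0.2063  0.0591] t 21.7 w 0.0429
(np.int64(42), array([-54.6, -53.5, -50.6]), [0, 0, 0, 0, 0, 0, 4, 6, 6, 2, 0, 0, 0, 0, 0, 0, 2, 3, 2, 3, 6, 4, 4])
```

Pad has reached the jar (-54 mm); soft travel under way. Next click.

Call:
move_arm(
  plan=[
    [-0.2,-0.0004,-0.0005,0,0,0,-5],
    [-0.2,0,0,0,0,0,-5],
    [-0.2,0,0,0,0,0,-5],
    [-0.2,0,0,0,0,0,-5],
    [-0.2,0,0,0,0,0,-4],
    [-0.2,0,0,0,0,0,0],
    [-0.2,0,0,0,0,0,0],
  ],
)

```text
time_s: 22.62
tcp_pos: [0.5555, -0.2064, 0.0591]
eef_rot: [-179.9, 0.1, -132.2]
contact_force: [6.8, 6.7, 1.2]
gripper_width: 0.0433
gripper_force: 25.0
```

```bash
python3 -c "
from h import *
rd(12)"
```

```text
F [6.56 6.61 1.01] M [ 2.5032 -2.4766  0.0878] sd 0.0273 yaw -132.17 j6 -0.0914 tcp [ 0.5555 -0.2064  0.0591] t 23.225 w 0.0433
```

Load ≈ 0.07 Nm → ~5.8 N at 10° past, i.e. ~2.5 N at click 5; click 6 should hold ~10.5 N.

Call:
move_arm(
  plan=[
    [-0.2,-0.0004,-0.0004,0,0,0,-5],
    [-0.2,0,0,0,0,0,-5],
    [-0.2,0,0,0,0,0,-5],
    [-0.2,0,0,0,0,0,-5],
    [-0.2,0,0,0,0,0,-4],
    [-0.2,0,0,0,0,0,0],
    [-0.2,0,0,0,0,0,0],
  ],
)

```text
time_s: 24.1
tcp_pos: [0.5556, -0.2066, 0.0591]
eef_rot: [-180.0, 0.2, -156.2]
contact_force: [7.5, 8.6, 0.3]
gripper_width: 0.0429
gripper_force: 25.0
```

```bash
python3 -c "
from h import *
rd(12)"
```

```text
F [7.62 8.06 0.07] M [ 2.9251 -2.9452  0.17  ] sd 0.0252 yaw -156.15 j6 -0.1771 tcp [ 0.5556 -0.2065  0.0591] t 24.7 w 0.043
```

About 13 N 10° past, i.e. ~9.6 N at click 6. Ease back onto the stop and release.

Call:
move_arm(
  plan=[
    [-0.2,0,0,0,0,0,4],
    [-0.2,0,0,0,0,0,4],
    [-0.2,0,0,0,0,0,2],
    [-0.2,0,0,0,0,0,0],
    [-0.2,0,0,0,0,0,0],
  ],
)

```text
time_s: 25.32
tcp_pos: [0.5556, -0.2065, 0.0591]
eef_rot: [-179.9, 0.2, -146.2]
contact_force: [7.7, 8.9, -0.5]
gripper_width: 0.0436
gripper_force: 25.0
```

```bash
python3 -c "
from h import *
rd(6)"
```

```text
F [7.41 8.5  0.25] M [ 3.081  -2.8767  0.1347] sd 0.0268 yaw -146.16 j6 -0.1281 tcp [ 0.5556 -0.2065  0.0591] t 25.625 w 0.0433
```

Call:
move_arm(
  plan=[
    [0.1,0,0,0,0,0,0],
    [0.4,0,0,0,0,0,0],
    [1,0,0,0,0,0,0],
    [1,0,0,0,0,0,0],
    [1,0,0,0,0,0,0],
    [1,0,0,0.01,0,0,0],
    [1,0,0,0.03,0,0,0],
    [1,0,0,0.04,0,0,0],
    [1,0,0,0.04,0,0,0],
    [1,0,0,0.03,0,0,0],
    [1,0,0,0,0,0,0],
    [1,0,0,0,0,0,0],
  ],
)

```text
time_s: 27.12
tcp_pos: [0.5535, -0.2073, 0.2091]
eef_rot: [180.0, 0.0, -146.3]
contact_force: [-0.0, 0.2, -0.8]
gripper_width: 0.0878
gripper_force: 0.0
```

Run:
```python
from h import *
c=cap('scene','scene6.png');w=cap('wrist','w6.png');t=cap('top')
for q in(c,t):
    print(pad(q)[1]); X,u,v,I=cloud(q); h=np.c_[(X[:,:2]-o)@ex,(X[:,:2]-o)@ey]*1000
    m=(abs(h[:,0]+70)<35)&(abs(h[:,1])<35)&(X[:,2]>.105)&(X[:,2]<.125)
    if m.sum()>20: T=h[m];print('jar top',m.sum(),(T.min(0)+T.max(0))/2,np.ptp(T,axis=0),np.median(X[m][:,2]))
i=np.hstack([cv2.resize(c['img'][150:280,300:420],(400,433)),cv2.resize(w['img'],(400,433))])[:,:,::-1]
cv2.imwrite('pics/c6.png',i);print(telemetry.get_state()['contact_force'])
```

```text
[-55.6 -53.4 -50.8]
jar top 269 [-75.33998378   0.4884101 ] [41.56737107 39.24144577] 0.11551905176202976
None
[ 0.15371122 -0.54002281 -0.22440247]
```

View pics/c6.png

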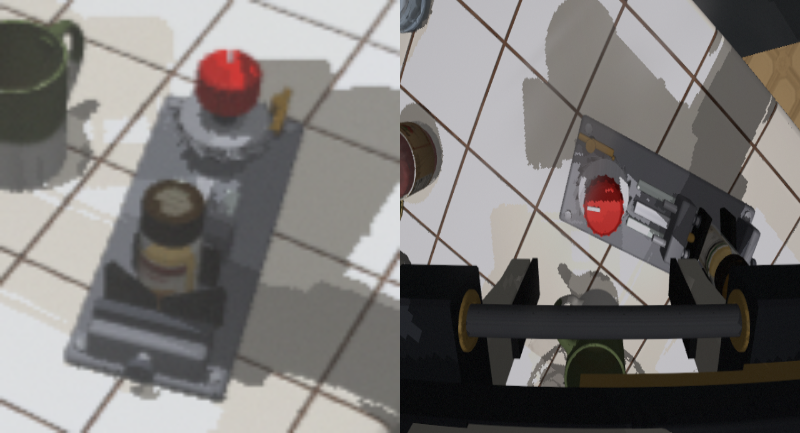

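The pictures show the jar upright and seated in the V (175,240), the knob free (230,82). Check quickly that the knob stayed on the click, via its white mark.

Run:
```python
from h import *
for n in('t1.png','wrist3.png','w6.png','scene6.png'):
    c=dict(np.load(f'/tmp/{n}.npz'));X,u,v,I=cloud(c)
    m=(X[:,2]>.088)&(X[:,2]<.1)&(np.hypot(X[:,0]-.555,X[:,1]+.2055)<.03)
    k=m&(I[:,0]-I[:,1]>60); ctr=(X[k][:,:2].min(0)+X[k][:,:2].max(0))/2
    w=m&(I[:,1]>110)&(np.hypot(*(X[:,:2]-ctr).T)<.02); d=X[w][:,:2].mean(0)-ctr
    print(n,w.sum(),np.rad2deg(np.arctan2(d[1],d[0])).round(1),np.hypot(*d).round(4))
```

```text
t1.png 12 67.5 0.0101
wrist3.png 92 72.5 0.0113
w6.png 91 -62.8 0.0118
scene6.png 8 -59.6 0.0134
```

Turned 135° versus 133.5° expected: it is holding on click 6.

```bash
python3 -c "
from h import *
print(workorder.close_job())"
```

```text
the job is handed in; nothing more can be done
None
```

The job is handed in: the jar stands upright, seated in the V jaw, with the knob left on the sixth click, the first to grip firmly (about 9.5 N by knob torque; the click before gave about 2 N), and the gripper clear of everything.

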